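# Air the trimmings bin with its lever and ease the lid shut

## Robot

A 6-joint arm with a two-finger parallel gripper is mounted at the origin on the work surface. World frame = base frame: x ahead of the robot, y to its left, z up, the work surface at z = 0. Lengths are in m, angles in rad, forces in N, time in s.
With the tool pointing down it reaches from about 0.35 to 0.775 m from the base axis. Payload 5.5 kg.
Tool frame: the origin (TCP) lies midway between the tips of the shut fingers; the grasp point (between the pads) lies grip_point_offset behind it (grip_point_offset is the distance from the TCP to the grasp point, in m); z points along the fingers, y is the direction in which the jaws open and shut (so a half turn about z gives the same grasp; the last joint's range is limited). The gripper opens to 85 mm and grips with 20 to 120 N. Pads are 22 mm wide; open, the fingers measure 114 mm over their backs; the gripper's body (76 mm by 85 mm) begins 54 mm behind the grasp point. The pads swing forward as they close: fully open they stand 13 mm farther back than shut.
Start: joints at [-1.379, 0.313, 0.046, 1.304, 0, 1.431], TCP at [0.187, -0.544, 0.231] pointing down, gripper open.
Joint ranges: [-2.76, 2.76], [-0.86, 1.69], [-1.03, 1.26], [-2.2, 2.34], [-1.47, 1.5], [-3.14, 3.14]. Speed limits (rad/s): [2.57, 2.57, 3.14, 3.14, 3.14, 3.14].

## Interface

Orientations are given as a unit quaternion [w, x, y, z].
In Python, from workcell import * gives the robot as it stands.
- The arm moves only by the tool send_rows, never from a script. Its argument "series" is one flat list of numbers, 7 for each row, row after row: the shift along the tool's x, y, z in cm, then the turn, a rotation vector about the tool's x, y, z in degrees, then the opening, from 0 (shut) to 1 (fully open). A call has 1 to 10 rows; each row is the pose to reach, as a shift and turn from the pose commanded when the call began, along the tool's axes at that moment; what a row does not reach only later rows make up. A row lasts 1/12 s, in which the tool goes at most 41.7 mm and 7.16 degrees, less where a joint would pass 70% of its speed; a pose out of reach is approached as far as the arm can. A call with a gripper value outside its range is refused whole. The fingers move at their own pace and stop on an object; "newtons" is the grip in N (left out, the last holds). Time passes only in rows, so rows that repeat a pose let the fingers close. It gives the time, the measured TCP pose, the force and the opening at its end, in the units of the state.
- get_state(): the state, without advancing time (a new reading comes with each control period).
- read_camera(name): name is "scene" or "top" or "wrist"; returns the picture (400x640x3 uint8, blue, green, red); there is no depth.
- camera_info(name): a dict with "K" (3x3 intrinsics, pixels), "D" ([k1, k2, p1, p2, k3] as OpenCV has them; the pictures are not rectified), "xyz" and "attitude" of the camera in the world. Camera axes: x right, y down, z forward; pixel columns grow to the right and rows downward; lengths in m; the calibration is good to about 2 mm. A picture is of the moment at which its call begins: read the wrist's pose just before it. camera_info takes no time and is no camera call; for the wrist camera it gives the pose at the moment of the call.
- hand_in(): hands the job in, once; it reports no verdict.
Trained networks look in the newest picture that a camera, given by its name, has taken for a name from the list of things; names that differ only in an ending like _2 or _b are one class to them, and where a whole thing is asked for, a point or a joint stands for the part that bears it (a point fixed in the world has none). Each returns a list of dicts, best first, with "p" (0 to 1); they miss things now and then, are a little off and sometimes report something else, mostly with a low value. They report only what shows in the picture. A call takes as long as a camera call.
- silhouettes(camera, label): "pixels" (400x640 bool, what is visible of it) and "box" ([left, top, width, height] in pixels, round what is visible of it).
The state is a dict: "clock": time; "joint_pos": joint angles; "qvel": joint speeds; "tau": joint torques, N m; "tcp_pos": TCP position; "orientation": TCP orientation; "wrist_force": force on the tool from outside, world axes, zero at the start; "ft_torque": the same for the moment, N m; "finger_gap": finger opening in m.
Only numpy, scipy, OpenCV 4.12 (cv2) and the standard library are available. Lean on these libraries where they do the work, as an engineer would, in place of code of your own. Each camera call takes 0.05 s, during which the arm holds its last target. There are 200 camera calls.

## Task

The lever bin of plant trimmings on the potting bench has been shut all night. Press its lever right down with the fingertips so that the lid comes fully up, hold it wide open for about three seconds to let the damp air out, then ease the lever back up slowly under the fingers until the lid has closed, so that it never drops or slams, and take the hand away. Work the lid by the lever alone, without touching the lid, and leave the bottles and pot standing where they are.

Things in the scene. Friction and masses are not known exactly. Their poses are not given: they have to be found in the camera images.
- bin: Stainless lever bin fixed to the bench, a box 240 (x) by 220 (y) by 225 mm high. Origin: centre of its underside, on the bench. Its z is up; -x is its front, where the lever's paddle sticks out; +x is its back, where the lid is hinged. The dark steel lever runs along the outside of its right (-y) wall, at y = -128 mm.
- paddle (a point): Centre of the top face of the lever's paddle: a ribbed steel plate 56 (bin x) by 60 (bin y) by 6 mm, 87 mm ahead of the bin's front face; in the bin's frame at (-207, -120, 160) mm with the lid shut. It moves with the lever on an arc of radius 205 mm about the pivot (bin x -5, z 125 mm): 69 mm almost straight down to z = 90 mm at the stop.
- lever_angle (a joint): Lever angle, rad: 0 at rest (paddle up, lid shut), 0.34 at its stop (paddle right down, lid fully up). The lever has no catch: the lid's weight brings it back as soon as it is let go. Pressing takes about 5 to 12 N at the paddle at first, 2 to 6 N near the stop.
- lid_angle (a joint): Lid angle, rad: 0 shut, 1.15 fully up. A push rod links it to the lever; it opens very nearly in proportion, 3.4 times the lever's angle (1 mm at the paddle is 0.017 rad of lid). Let go, the lid falls and slams.
- lid: Flat stainless lid, 254 by 232 mm, with a black tab at its front edge. Origin on its hinge line, at (120, 0, 225) mm in the bin's frame; shut, it reaches from there 250 mm towards the bin's front and its top is 20 mm above the hinge. Its front edge swings up and back, away from the paddle.
- bottle_a: White plastic bottle with a blue cap, 60 mm across, 150 mm high, loose. Origin: centre of its underside. A bystander.
- bottle_b: A second bottle, the same as the first. A bystander.
- pot: Terracotta flower pot, 100 mm across, 100 mm high, loose. Origin: centre of its underside. A bystander.

How it is judged:
On the way, in this order (a step that is already met when the one before it is completed fails the run):
1. the lid is fully up and held there (value of joint lid_angle above 1 rad), for 2.5 s.
2. the lid is down and shut (value of joint lid_angle below 0.03 rad), for 0.2 s.
At the end, for the whole second after the job is handed in: The lid is shut (within 0.03 rad) and still, the lever is back up at rest (within 0.02 rad), after the lid was held at least 1.0 rad open for 2.5 s; nothing else has been moved (value of joint lid_angle below 0.03 rad and value of joint lever_angle below 0.02 rad and angular speed of lid below 0.1 rad/s and distance of each of bottle_a, bottle_b, pot from where it was at the start of the episode below 0.02 m); the robot touches nothing.
It fails at once if the lid drops or slams: it comes down faster than 1.5 rad/s (velocity of joint lid_angle below -1.5 rad/s).
It fails at once if the robot touches the lid (contact force between any of the fingers, the arm and lid above 0.5 N).
It fails at once if a bottle or the pot is moved by more than 20 mm or lifted (distance of any of bottle_a, bottle_b, pot from where it was at the start of the episode above 0.02 m).
It also fails if it takes over 51 s, if anything falls off the work surface, if the arm or the gripper's body presses on something with over 40 N, if the wrist force passes 120 N, or if a joint passes its speed limit or range.

## Working session

There is one attempt and no reset: what is moved stays moved. The work goes in short steps, Python scripts to look and compute and a tool call to move; the robot and the scene stay as the last step left them, time stands still between calls to the robot, and variables do not carry over. Pictures are saved under pics/ and viewed, about 8 in all and at most 12, crops included, and the job is handed in when it is done.

Besides the shell and the picture viewer there is one more tool, called after "Request:" as name(argument=value, ...) on one line, values as JSON. send_rows: Moves the arm, as the interface text tells. Its arguments: {"type":"object","properties":{"series":{"type":"array"},"newtons":{"type":"number"}},"required":["series"]}

```bash
mkdir -p pics; python3 - <<'E'
from workcell import *
import cv2,numpy as np
s=get_state();print(s)
for c in("scene","top"):
    im=read_camera(c);cv2.imwrite(f"pics/{c}0.png",im)
    i=camera_info(c);print(c,i)
    for l in("bin","paddle","lid","bottle_a","pot"):
        for d in silhouettes(c,l):
            m=d["pixels"];ys,xs=np.nonzero(m);print(l,round(d["p"],2),d["box"],xs.mean().round(1),ys.mean().round(1),m.sum())
E
```

```text
{'clock': 0.0, 'joint_pos': array([-1.37862397e+00,  3.14007675e-01,  4.49826777e-02,  1.30363574e+00,
        1.03789919e-05,  1.43119629e+00]), 'qvel': array([ 0.0007219 ,  0.00034188, -0.00113414, -0.00119769,  0.00010268,
        0.00022065]), 'tau': array([ 9.03631480e-04, -4.80626893e+01,  2.98533601e+01,  1.92861131e-02,
       -3.15232614e-05,  2.55596836e-05]), 'tcp_pos': array([ 0.1871813 , -0.54312557,  0.23040628]), 'orientation': array([-9.32019200e-04,  9.86271980e-01,  1.65126351e-01, -1.93135670e-05]), 'wrist_force': array([ 0.62670806,  0.66362552, -0.52327006]), 'ft_torque': array([-0.02358154,  0.00322836,  0.00357538]), 'finger_gap': 0.08536688816711945}
scene {'K': array([[504.69870178,   0.        , 318.36421602],
       [  0.        , 504.69870178, 197.25649447],
       [  0.        ,   0.        ,   1.        ]]), 'D': array([-0.07770881,  0.        ,  0.        ,  0.        ,  0.        ]), 'xyz': array([ 1.23914199, -0.39390039,  0.97434478]), 'attitude': array([-0.33633826,  0.814652  ,  0.43507443, -0.18419811])}
bin 0.61 [274.1, 109.6, 170.7, 143.6] 378.5
[... 352 characters left out ...]
       [  0.        , 481.54615596, 193.50655108],
       [  0.        ,   0.        ,   1.        ]]), 'D': array([-0.10067785,  0.        ,  0.        ,  0.        ,  0.        ]), 'xyz': array([0.49331181, 0.04158372, 1.19227081]), 'attitude': array([ 0.02261231, -0.6987862 ,  0.71475328, -0.01772788])}
bin 0.61 [153.7, 100.4, 216.3, 176.5] 242.6 189.9 16552
paddle 0.66 [244.4, 111.7, 120.6, 115.1] 328.5 189.3 1117
lid 0.63 [153.1, 105.6, 170.1, 169.0] 236.2 190.3 15236
bottle_a 0.98 [396.0, 173.0, 35.4, 28.2] 413.8 187.1 688
bottle_a 0.67 [391.6, 234.9, 32.3, 24.7] 407.6 246.4 609
pot 0.72 [292.1, 105.5, 41.7, 42.0] 311.8 125.8 1401
pot 0.35 [151.0, 103.1, 170.5, 173.7] 236.1 190.3 14945
```

View pics/scene0.png

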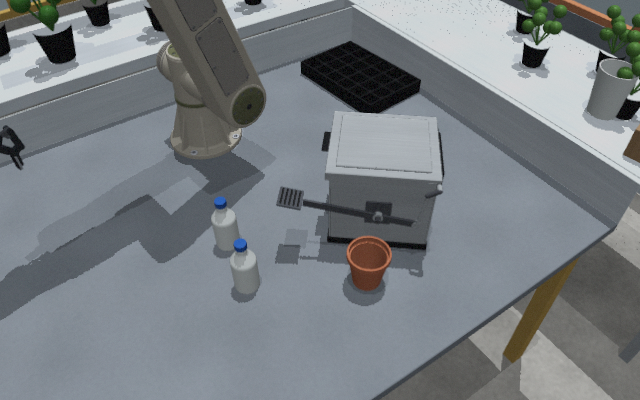

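View pics/top0.png

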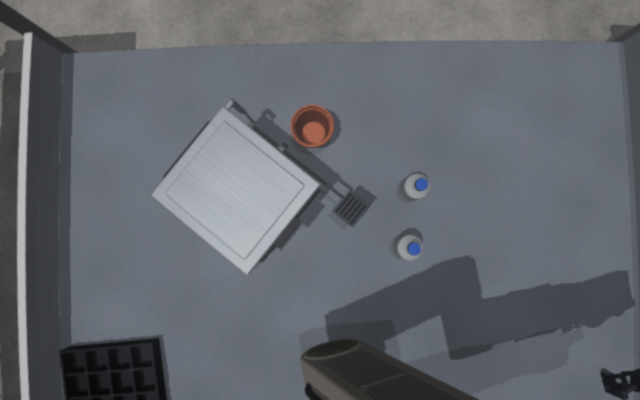

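The pictures show the lid's corners in the top view at about (320,184), (230,103), (153,194) and (248,273). The paddle is at (351,206) in top and (290,198) in scene. The bottles stand ahead of the paddle, and the pot is beside the right wall. Next I fit the bin's pose.

```bash
cat > h.py <<'E'
from workcell import *
import numpy as np,cv2
from scipy.optimize import least_squares
from scipy.spatial.transform import Rotation as R
def q2R(q): return R.from_quat(np.roll(q,-1))
def proj(c,P,info=None):
    i=info or camera_info(c);Rm=q2R(i["attitude"]).as_matrix().T
    return cv2.projectPoints(np.atleast_2d(np.float64(P)),cv2.Rodrigues(Rm)[0],-Rm@i["xyz"],i["K"],i["D"])[0][:,0]
def ray(c,uv):
    i=camera_info(c);n=cv2.undistortPoints(np.float64([[uv]]),i["K"],i["D"])[0,0]
    return i["xyz"],q2R(i["attitude"]).apply([n[0],n[1],1])
def atz(c,uv,z):
    o,d=ray(c,uv);return o+d*(z-o[2])/d[2]
def tri(obs):
    A=0;b=0
    for c,uv in obs:
        o,d=ray(c,uv);d=d/np.linalg.norm(d);M=np.eye(3)-np.outer(d,d);A=A+M;b=b+M@o
    return np.linalg.solve(A,b)
E
python3 - <<'E'
from h import *
L=np.array([[-.130,-.116,.245],[.124,-.116,.245],[.124,.116,.245],[-.130,.116,.245],[-.207,-.12,.16]])
T=np.array([[320,184],[230,103],[153,194],[248,273],[351,206]])
S=np.array([[327,176],[440,180],[438,117],[334,113],[290,198]])
def W(p,L): return R.from_euler('z',p[3]).apply(L)+p[:3]
f=lambda p:np.r_[(proj("top",W(p,L))-T).ravel(),(proj("scene",W(p,L))-S).ravel()]
best=min((least_squares(f,[.5,.2,0,a],loss='soft_l1') for a in(0,1.5,3,4.5)),key=lambda r:r.cost)
p=best.x;print(p,np.degrees(p[3]),best.cost);print(f(p).round(1))
print("paddle model",W(p,L[4]),"tri",tri([("top",T[4]),("scene",S[4])]))
for k in range(5):print(tri([("top",T[k]),("scene",S[k])]).round(3))
print("bottles caps",tri([("top",(421,184)),("scene",(241,244))]),tri([("top",(414,249)),("scene",(221,202))]))
print("pot",atz("top",(312.5,126),.1))
np.save("p.npy",p)
E
```

```text
[ 0.56514815  0.23342616 -0.00509089  0.86736122] 49.69613740587902 19.151476754990266
[ 1.9 -1.3 -5.6  1.  -1.5 -1.  -0.1  0.8  0.6  0.8 -3.  -2.1  2.6  2.7
 -1.   1.3  0.1 -1.4  0.3  2.1]
paddle model [ 0.52276699 -0.0020581   0.15490911] tri [ 0.52370772 -0.00166475  0.16230422]
[0.569 0.065 0.23 ]
[0.733 0.24  0.253]
[0.556 0.402 0.243]
[0.393 0.209 0.236]
[ 0.524 -0.002  0.162]
bottles caps [ 0.56943743 -0.15479514  0.14709351] [ 0.42880211 -0.13487874  0.14512248]
pot [0.71178473 0.08051624 0.1       ]
```

Request:
send_rows(series=[1.5,-1.2,0,0,0,0,0,4,-3.2,0,0,0,0,0,6.5,-5.2,0,0,0,0,0,9.5,-7.6,0,0,0,0,0,12.5,-10,0,0,0,0,0,15.5,-12.5,0,0,0,0,0,18.5,-15,0,0,0,0,0,21,-17,0,0,0,0,0,23.5,-19,0,0,0,0,0,25.5,-20.5,0,0,0,0,0], newtons=40)

```text
clock: 1.43
tcp_pos: [0.3623, -0.2646, 0.2316]
orientation: [0.0, 0.986, 0.166, 0.0]
wrist_force: [1.3, -0.4, -0.9]
finger_gap: 0.0
```

Request:
send_rows(series=[2.5,-2,0,0,0,0,0,5,-4,0,0,0,0,0,7.5,-6,0,0,0,0,0,10,-8,0,0,0,0,0,12.5,-10,0,0,0,0,0,15,-12,0,0,0,0,0,17.5,-14,0,0,0,0,0,19.5,-16,0,0,0,0,0,21,-17.2,0,0,0,0,0,21,-17.2,0,0,0,0,0])

```text
clock: 2.27
tcp_pos: [0.5056, -0.033, 0.2313]
orientation: [-0.0, 0.986, 0.167, 0.001]
wrist_force: [0.0, 0.3, 0.8]
finger_gap: -0.0001
```

```bash
python3 - <<'E'
from h import *
s=get_state();print(s["clock"],s["tcp_pos"],s["orientation"],s["wrist_force"],s["finger_gap"],s["joint_pos"])
ims=[]
for c in("scene","top","wrist"):
    im=read_camera(c);ims.append(im)
    for l in("paddle",):
        for d in silhouettes(c,l):print(c,l,d["p"],d["box"])
uv=proj("scene",[s["tcp_pos"]])[0];print(uv)
cv2.imwrite("pics/m.png",np.hstack([cv2.resize(ims[0][100:300,200:440],(400,333)),cv2.resize(ims[2],(400,333))]))
p=np.load("p.npy");t=np.array([.5215,-.005,0])
d=q2R(s["orientation"]).inv().apply(t-s["tcp_pos"]*[1,1,0]);print("shift cm",d*100)
print("bin-frame tcp",R.from_euler('z',-p[3]).apply(s["tcp_pos"]-p[:3]))
E
```

```text
2.2667 [ 0.50561566 -0.03296532  0.23126355] [-2.71625684e-04  9.85920480e-01  1.67213611e-01  5.84248003e-04] [0.04257521 0.34527865 0.75839196] -0.00011817891608590306 [-2.24226632e-01  1.80052184e-01 -1.28432082e-01  1.26143996e+00
  9.48653388e-04  2.58136075e+00]
scene paddle 0.65 [278.6, 186.7, 148.2, 41.8]
top paddle 0.87 [244.3, 110.5, 108.6, 104.2]
wrist paddle 0.89 [185.4, 1.2, 151.4, 222.5]
[272.51671038 176.42434377]
shift cm [ 2.42167408 -2.11641091  0.00372989]
bin-frame tcp [-0.2416648  -0.12691204  0.23635443]
```

View pics/m.png

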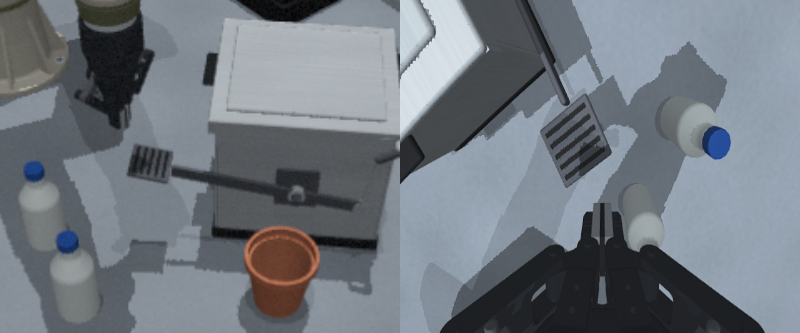

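The fingertips project to scene pixel (272,176), short of the paddle, which the picture shows clear ahead (wrist view about (281,168)). I'll cross-check the paddle's position from the wrist view and then move over it.

```bash
python3 - <<'E'
from h import *
print(atz("wrist",(281.6,168),.161),tri([("wrist",(281.6,168)),("top",(351,206)),("scene",(290,198))]),tri([("wrist",(281.6,168)),("scene",(290,198))]))
E
```

```text
[ 0.52277067 -0.00096611  0.161     ] [ 0.52344679 -0.00141703  0.16220366] [ 0.52231312 -0.00153951  0.16091238]
```

Request:
send_rows(series=[0.5,-0.5,0.2,0,0,0,0,1.2,-1.1,0.8,0,0,0,0,1.9,-1.7,1.8,0,0,0,0,2.4,-2.1,3,0,0,0,0,2.4,-2.1,4.2,0,0,0,0,2.4,-2.1,5.2,0,0,0,0,2.4,-2.1,5.8,0,0,0,0,2.4,-2.1,6,0,0,0,0,2.4,-2.1,6,0,0,0,0])

```text
clock: 3.32
tcp_pos: [0.5196, -0.008, 0.1705]
orientation: [-0.0, 0.986, 0.165, -0.001]
wrist_force: [-0.1, -0.2, -0.8]
finger_gap: 0.0
```

Request:
send_rows(series=[0,0,0.2,0,0,0,0,0,0,0.4,0,0,0,0,0,0,0.6,0,0,0,0,0,0,0.8,0,0,0,0,0,0,1.0,0,0,0,0,0,0,1.2,0,0,0,0,0,0,1.5,0,0,0,0,0,0,1.8,0,0,0,0,0,0,2.1,0,0,0,0,0,0,2.4,0,0,0,0])

```text
clock: 4.15
tcp_pos: [0.52, -0.009, 0.1483]
orientation: [0.001, 0.986, 0.165, 0.0]
wrist_force: [-2.3, -1.9, 6.6]
finger_gap: -0.0002
```

Request:
send_rows(series=[0,0,0.3,0,0,0,0,0,0,0.6,0,0,0,0,0,0,0.9,0,0,0,0,0,0,1.2,0,0,0,0,0,0,1.5,0,0,0,0,0,0,1.8,0,0,0,0,0,0,2.1,0,0,0,0,0,0,2.4,0,0,0,0,0,0,2.7,0,0,0,0,0,0,3,0,0,0,0])

```text
clock: 4.98
tcp_pos: [0.5201, -0.0089, 0.1178]
orientation: [0.001, 0.986, 0.165, 0.0]
wrist_force: [-2.1, -2.5, 4.8]
finger_gap: -0.0
```

```bash
python3 - <<'E'
from h import *
s=get_state();print(s["tcp_pos"],s["wrist_force"])
a=read_camera("scene");b=read_camera("wrist")
cv2.imwrite("pics/n.png",np.hstack([cv2.resize(a[60:320,200:460],(400,400)),cv2.resize(b,(400,400))]))
E
```

```text
[ 0.52009427 -0.00893422  0.11783501] [-2.05305472 -2.53788262  4.78086656]
```

View pics/n.png

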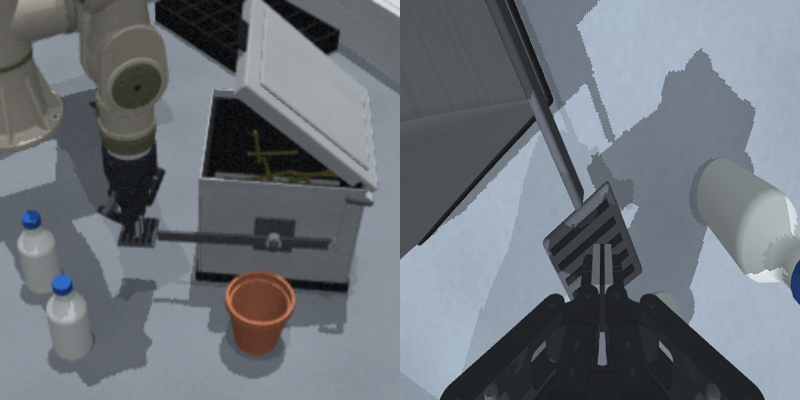

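The lid is about two-thirds up, the tips sit on the paddle, and lid and bottles are clear. I keep pressing.

Request:
send_rows(series=[0,0,0.3,0,0,0,0,0,0,0.6,0,0,0,0,0,0,0.9,0,0,0,0,0,0,1.2,0,0,0,0,0,0,1.5,0,0,0,0,0,0,1.8,0,0,0,0,0,0,2.1,0,0,0,0,0,0,2.3,0,0,0,0,0,0,2.5,0,0,0,0,0,0,2.6,0,0,0,0])

```text
clock: 5.92
tcp_pos: [0.5196, -0.0079, 0.0907]
orientation: [-0.0, 0.986, 0.165, -0.0]
wrist_force: [1.4, 0.9, 2.4]
finger_gap: 0.0
```

Request:
send_rows(series=[0,0,0.05,0,0,0,0,0,0,0.1,0,0,0,0,0,0,0.15,0,0,0,0,0,0,0.2,0,0,0,0,0,0,0.2,0,0,0,0])

```text
clock: 6.33
tcp_pos: [0.5198, -0.0079, 0.0901]
orientation: [-0.0, 0.986, 0.165, 0.0]
wrist_force: [-2.1, 1.2, 8.8]
finger_gap: 0.0
```

The force rises at the stop. I hold for about 3.3 s and check with one picture.

Request:
send_rows(series=[0,0,0,0,0,0,0,0,0,0,0,0,0,0,0,0,0,0,0,0,0,0,0,0,0,0,0,0,0,0,0,0,0,0,0,0,0,0,0,0,0,0,0,0,0,0,0,0,0,0,0,0,0,0,0,0,0,0,0,0,0,0,0,0,0,0,0,0,0,0])

```text
clock: 7.17
tcp_pos: [0.5198, -0.008, 0.0901]
orientation: [-0.0, 0.986, 0.165, 0.0]
wrist_force: [-1.5, 1.1, 9.1]
finger_gap: 0.0003
```

Request:
send_rows(series=[0,0,0,0,0,0,0,0,0,0,0,0,0,0,0,0,0,0,0,0,0,0,0,0,0,0,0,0,0,0,0,0,0,0,0,0,0,0,0,0,0,0,0,0,0,0,0,0,0,0,0,0,0,0,0,0,0,0,0,0,0,0,0,0,0,0,0,0,0,0])

```text
clock: 8.0
tcp_pos: [0.5198, -0.008, 0.0901]
orientation: [-0.0, 0.986, 0.165, 0.0]
wrist_force: [-1.6, 0.1, 8.8]
finger_gap: 0.0001
```

Request:
send_rows(series=[0,0,0,0,0,0,0,0,0,0,0,0,0,0,0,0,0,0,0,0,0,0,0,0,0,0,0,0,0,0,0,0,0,0,0,0,0,0,0,0,0,0,0,0,0,0,0,0,0,0,0,0,0,0,0,0,0,0,0,0,0,0,0,0,0,0,0,0,0,0])

```text
clock: 8.83
tcp_pos: [0.5198, -0.008, 0.0901]
orientation: [-0.0, 0.986, 0.165, 0.0]
wrist_force: [-3.2, 1.3, 7.9]
finger_gap: -0.0001
```

```bash
python3 - <<'E'
from h import *
s=get_state();print(s["clock"],s["tcp_pos"],s["wrist_force"])
a=read_camera("scene");p=np.load("p.npy")
for ang in(.9,1.0,1.1,1.15): # lid front top corners predicted
    c,sn=np.cos(ang),np.sin(ang);P=np.array([[.12-.25*c+.02*sn,y,.225+.25*sn+.02*c] for y in(-.116,.116)])
    q=proj("scene",R.from_euler('z',p[3]).apply(P)+p[:3]);print(ang,(q-[200,20]).round(0).tolist())
cv2.imwrite("pics/o.png",cv2.resize(a[20:320,200:500],(600,600)))
E
```

```text
8.8333 [ 0.51979005 -0.00795358  0.09013393] [-3.16252769  1.29653796  7.92824131]
0.9 [[182.0, 84.0], [185.0, 25.0]]
1.0 [[194.0, 79.0], [195.0, 20.0]]
1.1 [[207.0, 75.0], [206.0, 16.0]]
1.15 [[214.0, 74.0], [211.0, 15.0]]
```

View pics/o.png

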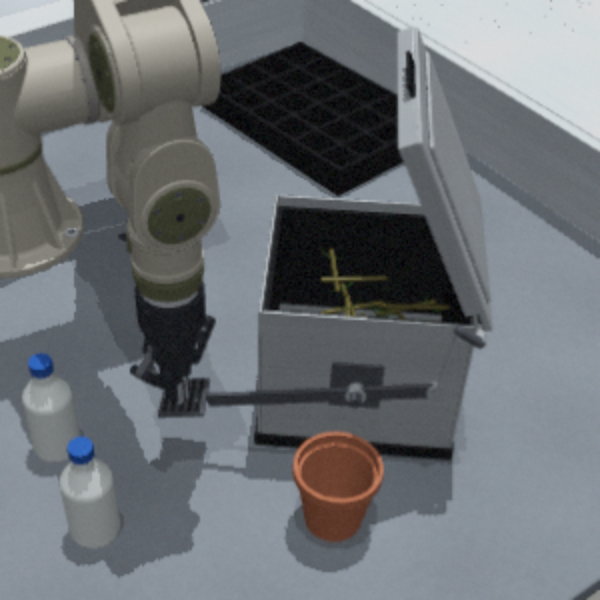

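The lid's front top corner is at about (212,73) in the crop's units, matching about 1.14 rad. I hold half a second more and then ease up at about 24 mm/s.

Request:
send_rows(series=[0,0,0,0,0,0,0,0,0,0,0,0,0,0,0,0,0,0,0,0,0,0,0,0,0,0,0,0,0,0,-0.1,0,0,0,0,0,0,-0.2,0,0,0,0,0,0,-0.35,0,0,0,0,0,0,-0.5,0,0,0,0,0,0,-0.7,0,0,0,0,0,0,-0.9,0,0,0,0])

```text
clock: 9.72
tcp_pos: [0.5194, -0.0084, 0.0982]
orientation: [0.0, 0.986, 0.165, -0.001]
wrist_force: [-1.1, -1.4, 1.9]
finger_gap: -0.0003
```

Request:
send_rows(series=[0,0,-0.2,0,0,0,0,0,0,-0.4,0,0,0,0,0,0,-0.6,0,0,0,0,0,0,-0.8,0,0,0,0,0,0,-1.0,0,0,0,0,0,0,-1.2,0,0,0,0,0,0,-1.4,0,0,0,0,0,0,-1.6,0,0,0,0,0,0,-1.8,0,0,0,0,0,0,-2.0,0,0,0,0])

```text
clock: 10.55
tcp_pos: [0.5201, -0.0082, 0.1186]
orientation: [0.0, 0.986, 0.165, 0.0]
wrist_force: [-2.6, -2.1, 3.2]
finger_gap: 0.0002
```

Request:
send_rows(series=[0,0,-0.2,0,0,0,0,0,0,-0.4,0,0,0,0,0,0,-0.6,0,0,0,0,0,0,-0.8,0,0,0,0,0,0,-1.0,0,0,0,0,0,0,-1.2,0,0,0,0,0,0,-1.4,0,0,0,0,0,0,-1.6,0,0,0,0,0,0,-1.8,0,0,0,0,0,0,-2.0,0,0,0,0])

```text
clock: 11.38
tcp_pos: [0.5204, -0.0079, 0.1387]
orientation: [-0.0, 0.986, 0.165, 0.0]
wrist_force: [-1.1, -1.0, 4.9]
finger_gap: 0.0001
```

Request:
send_rows(series=[0,0,-0.2,0,0,0,0,0,0,-0.4,0,0,0,0,0,0,-0.6,0,0,0,0,0,0,-0.8,0,0,0,0,0,0,-1.0,0,0,0,0,0,0,-1.15,0,0,0,0,0,0,-1.3,0,0,0,0,0,0,-1.4,0,0,0,0,0,0,-1.5,0,0,0,0,0,0,-1.6,0,0,0,0])

```text
clock: 12.22
tcp_pos: [0.5214, -0.0068, 0.1552]
orientation: [-0.001, 0.986, 0.166, 0.002]
wrist_force: [0.7, 2.3, 7.2]
finger_gap: -0.0002
```

Still in contact, with 5–6 mm to go.

Request:
send_rows(series=[0,0,-0.08,0,0,0,0,0,0,-0.16,0,0,0,0,0,0,-0.24,0,0,0,0,0,0,-0.32,0,0,0,0,0,0,-0.4,0,0,0,0,0,0,-0.48,0,0,0,0,0,0,-0.56,0,0,0,0,0,0,-0.64,0,0,0,0,0,0,-0.72,0,0,0,0,0,0,-0.8,0,0,0,0])

```text
clock: 13.05
tcp_pos: [0.5201, -0.0078, 0.1621]
orientation: [-0.0, 0.986, 0.165, 0.0]
wrist_force: [0.2, -0.3, 0.4]
finger_gap: 0.0003
```

Request:
send_rows(series=[0,0,-0.2,0,0,0,0,0,0,-0.4,0,0,0,0,0,0,-0.8,0,0,0,0,0,0,-1.4,0,0,0,0,0,0,-2.2,0,0,0,0,-0.4,0.4,-3.2,0,0,0,0,-1,1,-4.2,0,0,0,0,-2,2,-5,0,0,0,0,-3,3,-5.5,0,0,0,0,-4,4,-6,0,0,0,0])

```text
clock: 13.88
tcp_pos: [0.495, -0.0601, 0.224]
orientation: [0.001, 0.986, 0.165, 0.001]
wrist_force: [-0.9, 0.1, 1.1]
finger_gap: -0.0003
```

Request:
send_rows(series=[-1.5,1.5,0,0,0,0,0,-3,3,0,0,0,0,0,-4,4,0,0,0,0,0,-4,4,0,0,0,0,0,-4,4,0,0,0,0,0,-4,4,0,0,0,0,0])

```text
clock: 14.38
tcp_pos: [0.4705, -0.1099, 0.2229]
orientation: [0.0, 0.986, 0.165, 0.0]
wrist_force: [-0.3, 0.4, -0.7]
finger_gap: -0.0002
```

```bash
python3 - <<'E'
from h import *
s=get_state();print(s["clock"],s["tcp_pos"],s["wrist_force"])
a=read_camera("scene");b=cv2.imread("pics/scene0.png")
for l in("bottle_a","pot"):
    for d in silhouettes("scene",l):print(l,d["p"],d["box"])
cv2.imwrite("pics/q.png",np.hstack([cv2.resize(x[80:320,200:460],(400,369)) for x in(b,a)]))
E
```

```text
14.3833 [ 0.47054585 -0.10991825  0.22294801] [-0.27639811  0.38205548 -0.7214071 ]
bottle_a 0.85 [211.9, 192.0, 30.2, 59.2]
bottle_a 0.76 [230.3, 239.6, 28.0, 53.8]
bottle_a 0.7 [322.6, 110.9, 119.5, 89.2]
bottle_a 0.19 [345.1, 236.6, 48.7, 52.5]
pot 0.57 [344.4, 234.5, 50.3, 56.1]
```

View pics/q.png

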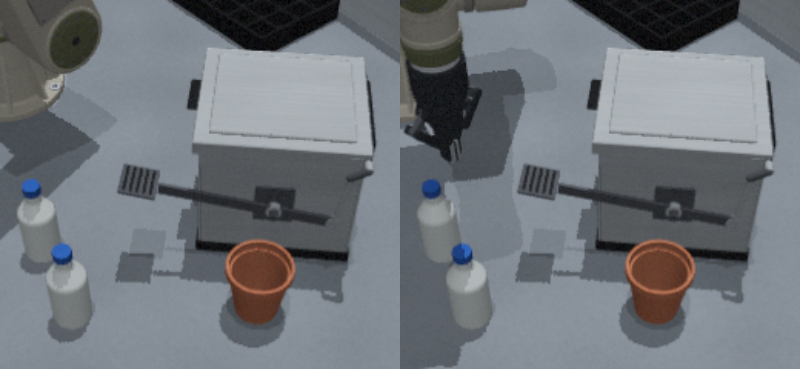

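Compared with the start, the lid and lever look identical (paddle crop (139,181) in both), and the bottles and pot have not moved. The hand is clear.

```bash
python3 -c "
from workcell import *
print(hand_in())"
```

```text
the job is handed in; nothing more can be done
None
```

The job is done and handed in: the lever was pressed to its stop, held, eased back up, and the hand taken away clear of everything.

- **Opening and hold:** The shut fingertips pressed the paddle from z 0.161 down to 0.090. There the force rose to about 9 N, which I took as the stop. I held it about 3 s. A picture during the hold put the lid at about 1.14 rad.
- **Closing:** I eased the lever up at about 24 mm/s or less, so the lid came down at about 0.4 rad/s. The 2–7 N contact force lasted until z was about 0.16, then fell to zero. I worked out the lid speed from the fingertip speed; it was not measured directly.
- **Final check:** The last picture matches the first, with the lid shut, the lever up, and the bottles and pot where they were. The wrist force was about zero. The job was handed in shortly after 14.4 s on the clock.
- **Disagreements:**
  - The fitted bin pose put the paddle 7 mm lower than triangulation did (0.155 against 0.162). I used the triangulated height, and contact confirmed it.
  - The network wrongly labelled the lid and the pot as bottles in the last picture.

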